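# Shut the pastry box and snap its locking cap on

## Robot

A 6-joint arm with a two-finger parallel gripper is mounted at the origin on the work surface. World frame = base frame: x ahead of the robot, y to its left, z up, the work surface at z = 0. Lengths are in mm, angles in rad, forces in N, time in s.
With the tool pointing down it reaches from about 275 to 1000 mm from the base axis. Payload 8.4 kg.
Tool frame: the origin (TCP) lies on the centre line of the jaws, within the pads' length; the fingertips stand 25 mm ahead of it and the grasp point (between the pads) lies 6 mm ahead of it; z points along the fingers, y is the line along which they close (so a half turn about z gives the same grasp; the last joint's range is limited). The gripper opens to 85 mm and grips with 20 to 120 N. Pads are 22 mm wide; open, the fingers measure 114 mm over their backs; the gripper's body (76 mm by 85 mm) begins 54 mm behind the grasp point. The pads swing forward as they close: fully open they stand 13 mm farther back than shut.
Start: joints at [1.108, 0.353, 1.633, -0, 1.155, -0.002], TCP at [277.915, 559.814, 256.281] pointing down, gripper open.
Joint ranges: [-2.63, 2.63], [-0.92, 2.1], [0.06, 2.66], [-1.3, 4.44], [0, 2.69], [-3.02, 3.02]. Speed limits (rad/s): [2.22, 2.22, 2.79, 3.14, 3.14, 3.14].

## Interface

Orientations are given as [roll, pitch, yaw] about the fixed x, y, z axes, in that order (R = Rz(yaw) Ry(pitch) Rx(roll)).
In Python, from rig import r gives the robot as it stands.
- The arm moves only by the shell command python3 -m jog 'ROWS' [FORCE]. ROWS is JSON, a list of rows, each a list of 3 entries, a list of its own where there are three numbers: the turn, a rotation vector about the tool's x, y, z in rad, then the shift along the tool's x, y, z in m, then the opening, from -1 (shut) to 1 (fully open). In form: [[[rx, ry, rz], [x, y, z], gripper], ...]. A call has 1 to 12 rows; each row shifts and turns the commanded pose from where the row before left it, along the tool's axes as they then stand; what a row does not reach is not made up. A row lasts 1/10 s, in which the tool goes at most 50 mm and 8.59 degrees, less where a joint would pass 70% of its speed; a pose out of reach is approached as far as the arm can. A call with a gripper value outside its range is refused whole. The fingers move at their own pace and stop on an object; FORCE is the grip in N (left out, the last holds). Time passes only in rows, so rows that do not move let the fingers close. It gives the time, the measured TCP pose, the force, the opening and the grip force at its end, in the units of the state.
- r.sense(): the state, without advancing time (a new reading comes with each control period).
- r.grab_frame(name): name is "side" or "top" or "wrist"; returns the picture (420x560x3 uint8, red, green, blue); there is no depth.
- r.camera_params(name): a dict with "fx", "fy", "cx", "cy" (pixels), "rvec" (rotation vector, rad) and "tvec" (3), from world to camera coordinates, as OpenCV has them; the wrist camera has in their place "hand_eye" (4x4, takes a point from camera to tool coordinates, whose origin is the TCP and whose axes are the flange's). Camera axes: x right, y down, z forward; pixel columns grow to the right and rows downward; lengths in mm; the calibration is good to about 2 mm. A picture is of the moment at which its call begins: read the wrist's pose just before it. camera_params takes no time and is no camera call.
- r.sign_off(): hands the job in; it is judged then, once.
The state is a dict: "clock": time; "qpos": joint angles; "qvel": joint speeds; "joint_efforts": joint torques, N m; "eef_pos": TCP position; "tcp_rot": TCP orientation; "contact_force": force on the tool from outside, world axes, zero at the start; "wrist_torque": the same for the moment, N m; "opening": opening from 0.0 (shut) to 1.0 (fully open); "grasp_force": force on a finger pad.
Only numpy, scipy, OpenCV 4.12 (cv2) and the standard library are available. Lean on these libraries where they do the work, as an engineer would, in place of code of your own. Each camera call takes 0.05 s, during which the arm holds its last target. There are 200 camera calls.

## Task

Fold the pastry box's hinged lid fully shut, then take the round black cap and press it straight down onto the steel stud that stands in the lid's notch until it clicks and is fully home, level on the stud's collar. Keep pressing down on the cap after the click, firmly but without brute force, and finish like that: the program ends while the gripper is still holding the cap pressed down, not letting go. Leave the mug, the jar and the shaker where they stand.

Things in the scene. Friction and masses are not known exactly. Their poses are not given: they have to be found in the camera images.
- box: Dark wooden pastry box fixed to the counter (it cannot move), croissants inside; 160 mm along its x, 150 mm along its y, rim 60 mm above the counter. Origin: centre of its underside. The lid is hinged along the rim on its own +y side. A block of the rim's height on its -y side (70 mm along x, from y = -75 to -122 mm) carries the stud.
- lid (a joint): Angle of the plywood lid: 0 = shut, flat on the rim; grows as it opens (1.57 = upright, 1.8 = stop); starts 0.9 to 1.4. The hinge is stiff: the lid stays where it is left; about 3 N pressed squarely near its free end folds it. At angle a its free end points cos(a) along the box's -y and sin(a) up.
- lid_mid (a point): Point on the middle of the lid's outer (upper) face, 130 mm from the hinge; fixed to the lid. The lid is a panel 6 mm thick, 164 mm along the hinge, 158 mm long; beyond that two prongs 13.5 mm wide with an open 29 mm notch between them reach to 193 mm from the hinge. Shut, its top is 66 mm above the counter and the stud stands in the notch.
- hinge_mid (a point): Middle of the lid's hinge axis on the box's +y rim (box frame 0, 75, 60 mm). The axis runs along the box's x, in the plane of the lid's underside.
- stud_seat (a point): Point on the stud's axis level with its collar, where the cap's mouth comes to rest: box frame 0, -100, 67 mm, 1 mm above the shut lid. Collar 27 mm across; above it the vertical steel stud is 19 mm across. Four sprung catch balls bulge out to 26 mm across, their middle 11.5 mm above this point.
- stud_top (a point): Top of the stud, 10 mm across (tapered), 20 mm above the collar. Pressed down, the cap meets the catch balls with its mouth about 17 mm above the collar; resistance rises to some 8 to 14 N, drops (the click) about 10 mm above the collar, then the balls pull the cap down to about 2 mm above it. Last the cap meets the collar, a rigid stop: 10 to 20 N there is a firm press, over 60 N harms the stud.
- cap: Round black plastic snap cap, 42 mm across and 30 mm high, about 30 g, flat closed top with bevelled edge, standing on the counter mouth down. Origin: centre of its underside (the mouth), z up through its top. The mouth has a 22 mm bore, widening to 30 mm from 4 mm up. Its yaw does not matter.
- shaker: Steel cocoa shaker with a domed top, 48 mm across, 86 mm high, standing loose on the counter; origin at the centre of its underside. Cap and shaker may have swapped places.
- mug: White mug, 80 mm across and 90 mm high, loose on the counter; origin at the centre of its underside, handle at its +y.
- jar: Amber glass jar with a steel cap, 70 mm across and 110 mm high, loose on the counter; origin at the centre of its underside.
Things that resemble listed ones, but are neither listed nor needed, are in the scene too. What is meant by the cap is not orange, and is the smaller of those in its own colour. There is more than one size of the box; the job needs the larger.

How it is judged:
By the outcome, as a careful person would: the job done as asked, in the order asked, and still so for the second after the job is handed in, while the arm keeps its last pose, push and grip.
It also fails if it takes over 51 s, if anything falls off the work surface, if the arm or the gripper's body presses on something with over 40 N, if the wrist force passes 120 N, or if a joint passes its speed limit or range.

## Working session

There is one attempt and no reset: what is moved stays moved. The work goes in short steps, Python scripts to look and compute and a shell command to move; the robot and the scene stay as the last step left them, time stands still between calls to the robot, and variables do not carry over. Pictures are saved under pics/ and viewed, at most 10 in all, crops included, and the job is handed in when it is done.

```bash
mkdir -p pics; ls
python3 - <<'E'
from rig import r
import cv2
for n in("side","top"):
    cv2.imwrite(f"pics/{n}0.png",cv2.cvtColor(r.grab_frame(n),cv2.COLOR_RGB2BGR)); print(n,r.camera_params(n))
print(r.camera_params("wrist")); print(r.sense())
E
```

```text
pics
side {'fx': 449.5828733635477, 'fy': 449.5828733635477, 'cx': 278.76441317442453, 'cy': 211.75594635067404, 'rvec': array([ 2.11202197, -0.28231473,  0.17930843]), 'tvec': array([-548.29239494,  168.22155021,  935.13134802])}
top {'fx': 545.967940457853, 'fy': 545.967940457853, 'cx': 281.8517109359003, 'cy': 223.50795220838987, 'rvec': array([ 2.17168651, -2.1310929 ,  0.14105824]), 'tvec': array([   6.9368624 ,  582.3248022 , 1332.33855972])}
{'fx': 363.2738280868108, 'fy': 363.2738280868108, 'cx': 277.44390301388455, 'cy': 215.40035931106812, 'hand_eye': array([[-3.39218614e-04, -9.61690097e-01, -2.74138730e-01,
         6.91220610e+01],
       [ 9.99999625e-01, -5.44761804e-04,  6.73649965e-04,
         1.09431575e+00],
       [-7.97182809e-04, -2.74138398e-01,  9.61689920e-01,
        -1.18799305e+02],
       [ 0.00000000e+00,  0.00000000e+00,  0.00000000e+00,
         1.00000000e+00]])}
{'clock': 0.1, 'qpos': array([ 1.10757960e+00,  3.53594829e-01,  1.63403148e+00, -2.79665065e-05,
        1.15521469e+00, -2.39128482e-03]), 'qvel': array([ 0.00251049, -0.00247398, -0.00187443,  0.00023805,  0.00076407,
       -0.00030492]), 'joint_efforts': array([-9.32847106e-04, -6.06360126e+01, -3.42818427e+01, -1.18374205e-04,
        3.98118791e-03,  2.29284734e-05]), 'eef_pos': array([277.75992614, 559.45757442, 255.63888636]), 'tcp_rot': array([-3.14034425e+00,  2.25867139e-05,  2.68077853e+00]), 'contact_force': array([-0.58714654, -0.14115655,  0.10061031]), 'wrist_torque': array([ 0.03665644, -0.07899634, -0.0180366 ]), 'grasp_force': 0.0, 'opening': 0.9980538241085032}
```

View pics/side0.png

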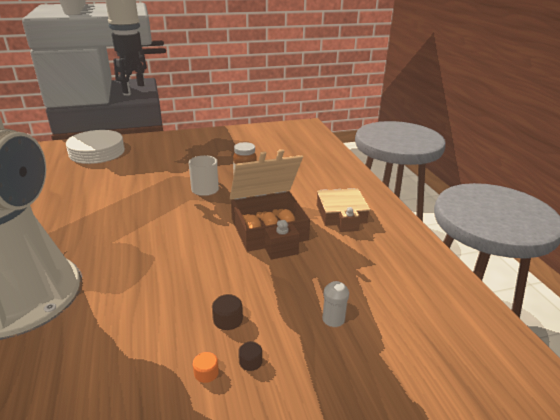

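View pics/top0.png

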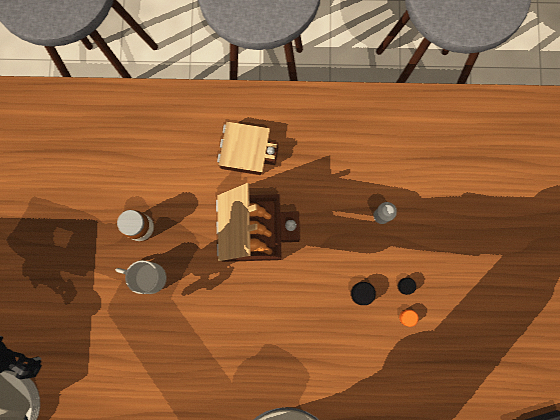

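Side view: caps are the large black one (228,312), the small black one (250,356) and the orange one (206,367). In the top view these are at (363,293), (407,286) and (409,318). The description picks the small black one. The larger box, with its lid open, is at side (270,215) / top (250,225); the small box, shut, is at side (343,205) / top (245,147). Next is a close crop to confirm.

Run:
```python
import cv2,numpy as np
s=cv2.imread("pics/side0.png");t=cv2.imread("pics/top0.png")
def c(i,x,y,w,h,W,H): return cv2.resize(i[y:y+h,x:x+w],(W,H),interpolation=cv2.INTER_CUBIC)
a=np.vstack([c(s,190,280,100,110,273,300)[:, :],c(t,340,260,100,110,273,300)])
b=np.vstack([c(s,220,145,100,120,250,300),c(t,205,175,100,120,250,300)])
d=np.vstack([c(s,180,140,110,120,275,300),c(t,105,195,100,109,275,300)])
cv2.imwrite("pics/crop0.png",np.hstack([a,b,d]))
```

```text
(no output)
```

View pics/crop0.png

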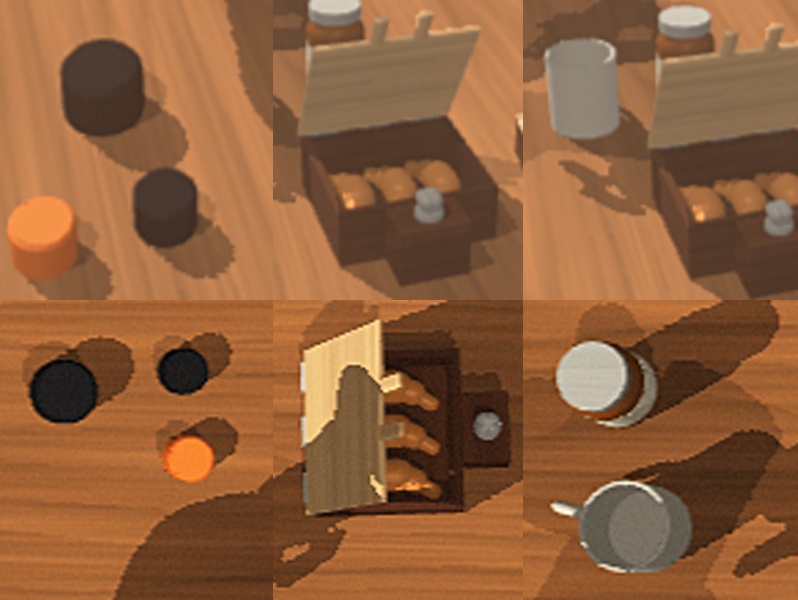

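```bash
cat > h.py <<'E'
import numpy as np,cv2
from rig import r
def P(n):
    c=r.camera_params(n);R=cv2.Rodrigues(c["rvec"])[0]
    K=np.array([[c["fx"],0,c["cx"]],[0,c["fy"],c["cy"]],[0,0,1]])
    return K@np.c_[R,c["tvec"]]
def tri(s,t):
    X=cv2.triangulatePoints(P("side"),P("top"),np.array(s,float).reshape(2,1),np.array(t,float).reshape(2,1)).ravel()
    X=X/X[3]; e=[np.round((P(n)@X)[:2]/(P(n)@X)[2]-q,1) for n,q in(("side",s),("top",t))]
    return X[:3].round(1),e
def onz(n,p,z):
    M=P(n);H=np.c_[M[:,0],M[:,1],M[:,2]*z+M[:,3]];q=np.linalg.solve(H,[*p,1]);return (q[:2]/q[2]).round(1)
E
python3 - <<'E'
from h import *
for k,s,t in [("cap",(250.4,348.5),(407,286)),("stud",(282.8,221),(291,225.4)),("prongL",(262.8,153),(256.6,227.8)),("prongR",(280.4,151),(255.8,207)),
 ("rimFR",(309.6,219),(279.8,195)),("rimFL",(240.8,235),(279.8,259.8)),("big",(227,303),(363.5,293)),("shaker",(338,286),(386,210)),
 ("orange",(206,360),(409,318)),("jar",(245,148),(131,225))]: print(k,*tri(s,t))
for z in(30,):print("cap top",onz("side",(250.4,348.5),z),onz("top",(407,286),z))
print("rim top-view",onz("top",(279.8,195),60),onz("top",(279.8,259.8),60),"stud",onz("top",(291,225.4),87),onz("side",(282.8,221),87))
print("mug rim",onz("top",(137,272),90))
E
```

```text
cap [ 433.1 -296.5   30.5] [array([-0.8,  0.1]), array([ 0.1, -0.4])]
stud [573.3  -4.9  88.1] [array([-1.3,  0.2]), array([ 0.2, -0.8])]
prongL [547.6  71.6 225.7] [array([-0.6,  0.1]), array([ 0.1, -0.4])]
prongR [591.8  74.8 224.8] [array([ 0.4, -0.1]), array([-0.1,  0.3])]
rimFR [650.9  24.1  63.4] [array([-0.5,  0.1]), array([ 0.1, -0.3])]
rimFL [487.6  21.6  47.5] [array([ 1.7, -0.2]), array([-0.2,  1.1])]
big [ 413.1 -186.5   41.6] [array([-0.3,  0. ]), array([ 0. , -0.1])]
shaker [ 615.8 -236.2   80.9] [array([-1. ,  0.2]), array([ 0.2, -0.5])]
orange [ 355.  -300.7   29.8] [array([-1.1,  0.1]), array([ 0.1, -0.5])]
jar [566.2 377.6 104.7] [array([-1.6,  0.2]), array([ 0.2, -1.4])]
cap top [ 434.5 -296.3] [ 432.2 -296.5]
rim top-view [650.8  24.3] [489.4  21.2] stud [571.4  -4.5] [576.9  -3.2]
mug rim [451.9 361.5]
```

Measured: stud top (573,-5,88), cap top (433,-296,30.5), lid angle about 1.03, box yaw about 0.02 and hinge about (570,170,60). These match the stated heights. I'll turn the tool square, close the fingers and move behind the lid.

```bash
python3 -m jog '[[[0,0,-0.115],[0,0,0],-1],[[0,0,-0.115],[0,0,0],-1],[[0,0,-0.115],[0,0,0],-1],[[0,0,-0.116],[0,0,0],-1]]' 80; python3 -m jog '[[[0,0,0],[-0.0244,-0.0342,0],-1],[[0,0,0],[-0.0244,-0.0342,0],-1],[[0,0,0],[-0.0244,-0.0342,0],-1],[[0,0,0],[-0.0244,-0.0342,0],-1],[[0,0,0],[-0.0244,-0.0342,0],-1],[[0,0,0],[-0.0244,-0.0342,0],-1],[[0,0,0],[-0.0244,-0.0342,0],-1],[[0,0,0],[-0.0244,-0.0342,0],-1],[[0,0,0],[-0.0244,-0.0342,0],-1],[[0,0,0],[-0.0244,-0.0342,0],-1],[[0,0,0],[-0.0244,-0.0342,0],-1],[[0,0,0],[-0.0244,-0.0342,0],-1]]'
```

```text
clock: 0.5
eef_pos: [277.8, 559.6, 255.8]
tcp_rot: [-3.141, -0.0, -3.137]
contact_force: [-0.2, -0.1, 0.5]
opening: 0.331
grasp_force: 0.0
clock: 1.7
eef_pos: [571.4, 147.8, 256.0]
tcp_rot: [-3.142, -0.0, -3.141]
contact_force: [1.0, 0.2, 0.3]
opening: 0.001
grasp_force: 0.0
```

```bash
python3 -m jog '[[[0,0,0],[0,0,0.028],-1],[[0,0,0],[0,0,0.028],-1],[[0,0,0],[0,-0.014,0],-1],[[0,0,0],[0,-0.014,0],-1],[[0,0,0],[0,-0.007,0.0045],-1],[[0,0,0],[0,-0.007,0.0045],-1]]'; python3 -m jog '[[[0,0,0],[0,-0.007,0.006],-1],[[0,0,0],[0,-0.007,0.006],-1],[[0,0,0],[0,-0.0063,0.0074],-1],[[0,0,0],[0,-0.0063,0.0074],-1]]'
```

```text
clock: 2.3
eef_pos: [571.8, 106.9, 192.7]
tcp_rot: [3.141, 0.003, 3.141]
contact_force: [-0.1, 0.6, 2.7]
opening: 0.002
grasp_force: 1.2
clock: 2.7
eef_pos: [571.0, 80.4, 164.0]
tcp_rot: [-3.142, 0.001, -3.141]
contact_force: [0.4, 0.5, 1.7]
opening: -0.001
grasp_force: 1.1
```

```bash
python3 -m jog '[[[0,0,0],[0,-0.005,0.0085],-1],[[0,0,0],[0,-0.005,0.0085],-1],[[0,0,0],[0,-0.004,0.009],-1],[[0,0,0],[0,-0.004,0.009],-1],[[0,0,0],[0,-0.0026,0.0093],-1],[[0,0,0],[0,-0.0026,0.0093],-1],[[0,0,0],[0,-0.001,0.0065],-1],[[0,0,0],[0,-0.001,0.0065],-1]]'; python3 -m jog '[[[0,0,0],[0,0,0.002],-1],[[0,0,0],[0,0,0.002],-1],[[0,0,0],[0,0,0.001],-1]]'
```

```text
clock: 3.5
eef_pos: [570.6, 55.6, 97.2]
tcp_rot: [-3.142, -0.0, -3.141]
contact_force: [0.3, -0.1, 1.8]
opening: 0.001
grasp_force: 0.9
clock: 3.8
eef_pos: [570.5, 55.7, 92.8]
tcp_rot: [-3.141, -0.001, -3.141]
contact_force: [-0.9, -1.2, 1.5]
opening: 0.0
grasp_force: 0.9
```

```bash
for i in 1 2 3 4 5; do python3 -m jog '[[[0,0,0],[0,0,0.001],-1]]' | grep -E 'pos|contact'; done
```

```text
eef_pos: [570.6, 55.7, 91.9]
contact_force: [-1.2, -1.8, 1.7]
eef_pos: [570.7, 55.7, 91.0]
contact_force: [-2.1, -1.6, 11.8]
eef_pos: [570.7, 55.7, 90.8]
contact_force: [-7.0, -1.6, 24.0]
eef_pos: [570.8, 55.8, 90.8]
contact_force: [-10.9, -1.0, 34.5]
eef_pos: [570.9, 55.8, 90.6]
contact_force: [-13.3, -1.0, 45.1]
```

```bash
python3 -m jog '[[[0,0,0],[0,0,-0.03],-1],[[0,0,0],[0,0,-0.05],-1],[[0,0,0],[0,-0.03,0],0.4],[[0,0,0],[0,-0.03,0],0.4],[[0,0,0],[0,0,0],0.4],[[0,0,0],[0,0,0],0.4]]'
cat >> h.py <<'E'
from scipy.spatial.transform import Rotation as Ro
def wcam(st):
    T=np.eye(4);T[:3,:3]=Ro.from_euler("xyz",st["tcp_rot"]).as_matrix();T[:3,3]=st["eef_pos"]
    return T@r.camera_params("wrist")["hand_eye"]
def shot(n,f):
    st=r.sense();i=r.grab_frame(n);cv2.imwrite(f,cv2.cvtColor(i,cv2.COLOR_RGB2BGR));np.save(f[:-4]+".npy",wcam(st));return st
def wz(f,p,z):
    C=np.load(f[:-4]+".npy");c=r.camera_params("wrist");d=C[:3,:3]@[(p[0]-c["cx"])/c["fx"],(p[1]-c["cy"])/c["fy"],1];o=C[:3,3]
    return (o+d*(z-o[2])/d[2]).round(1)
E
python3 - <<'E'
from h import *
st=shot("wrist","pics/w1.png");print(st["eef_pos"]);shot("side","pics/s1.png")
s=cv2.imread("pics/s1.png")[150:270,200:360]; w=cv2.imread("pics/w1.png")
cv2.imwrite("pics/c1.png",np.hstack([cv2.resize(w,(480,360)),cv2.resize(s,(320,240)).repeat(1,0) if 0 else np.vstack([cv2.resize(s,(320,240)),np.zeros((120,320,3),np.uint8)])]))
E
```

```text
clock: 4.9
eef_pos: [570.8, -4.5, 167.9]
tcp_rot: [3.141, 0.0, 3.14]
contact_force: [0.3, 1.2, 0.7]
opening: 0.681
grasp_force: 0.0
[570.78325511  -4.49384747 167.87478837]
```

View pics/c1.png

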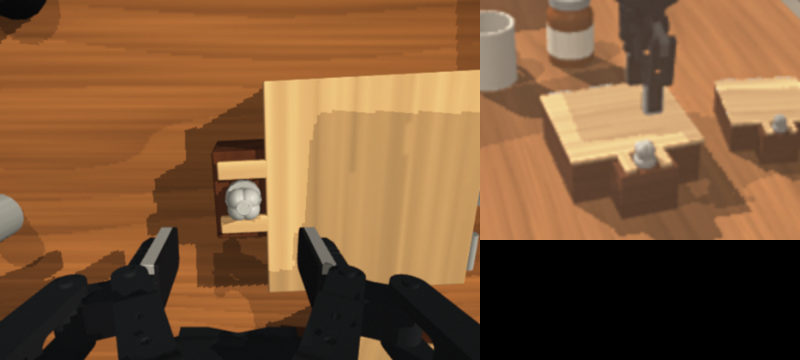

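The lid lies flat and shut, and its prongs straddle the stud, which is at about (282,233) in the full wrist frame. I'll move on to the cap and take a second view of the stud on the way.

```bash
python3 -m jog '[[[0,0,0],[0.02,-0.045,0],0.4],[[0,0,0],[0.02,-0.045,0],0.4],[[0,0,0],[0,0,0],0.4],[[0,0,0],[0,0,0],0.4]]' | grep pos; python3 -c '
from h import *
shot("wrist","pics/w2.png")'
python3 -m jog '[[[0,0,0],[0.017,-0.042,0],0.4],[[0,0,0],[0.017,-0.042,0],0.4],[[0,0,0],[0.017,-0.042,0],0.4],[[0,0,0],[0.017,-0.042,0],0.4],[[0,0,0],[0.016,-0.032,0],0.4],[[0,0,0],[0,0,0],0.4],[[0,0,0],[0,0,0],0.4]]'
python3 - <<'E'
from h import *
shot("wrist","pics/w3.png")
def seg(f,c,half,kind):
    i=cv2.imread(f);x,y=int(c[0]),int(c[1]);x0=max(x-half,0);y0=max(y-half,0);h=cv2.cvtColor(i[y0:y+half,x0:x+half],cv2.COLOR_BGR2HSV)
    m=((h[...,1]<50)&(h[...,2]>90)) if kind=="steel" else (h[...,2]<45)
    n,l,s,ce=cv2.connectedComponentsWithStats(m.astype(np.uint8));k=1+s[1:,4].argmax();return ce[k]+[x0,y0],s[k]
C=np.load("pics/w2.npy");print(C[:3,3])
def proj(f,X):
    C=np.load(f[:-4]+".npy");c=r.camera_params("wrist");q=C[:3,:3].T@(np.array(X)-C[:3,3]);return np.array([c["cx"]+c["fx"]*q[0]/q[2],c["cy"]+c["fy"]*q[1]/q[2]])
for f in("pics/w1.png","pics/w2.png"):
    g=proj(f,(573,-5,80));p,s=seg(f,g,40,"steel");print(f,g.round(),p.round(1),s,[wz(f,p,z) for z in(78,82)])
f="pics/w3.png";g=proj(f,(433,-296,30));p,s=seg(f,g,60,"black");print(g.round(),p.round(1),s,wz(f,p,30),wz(f,p,26))
ims=[]
for f,c,h in(("pics/w1.png",(282,233),40),("pics/w2.png",proj("pics/w2.png",(573,-5,80)),40)):
    x,y=map(int,c);i=cv2.imread(f);ims.append(cv2.resize(i[max(y-h,0):y+h,max(x-h,0):x+h],(200,200)))
cv2.imwrite("pics/c3.png",np.hstack([np.vstack(ims),cv2.resize(cv2.imread("pics/w3.png"),(533,400))]))
E
```

```text
eef_pos: [530.7, -94.3, 167.8]
clock: 6.15
eef_pos: [447.6, -293.8, 167.8]
tcp_rot: [3.141, 0.0, 3.141]
contact_force: [-0.1, 0.2, -1.2]
opening: 0.697
grasp_force: 0.0
[462.06040596 -93.517251   286.5751866 ]
pics/w1.png [275. 234.] [283.7 233.1] [  28   16   42   46 1578] [array([5.729e+02, 3.000e-01, 7.800e+01]), array([5.715e+02, 2.000e-01, 8.200e+01])]
pics/w2.png [418. 294.] [421.8 290.6] [  20   14   48   47 1610] [array([571.4,  -1.7,  78. ]), array([569.3,  -3.5,  82. ])]
[273. 190.] [273.8 186.8] [  34   29   56   58 2508] [ 430.9 -295.4   30. ] [ 431.7 -295.5   26. ]
```

View pics/c3.png

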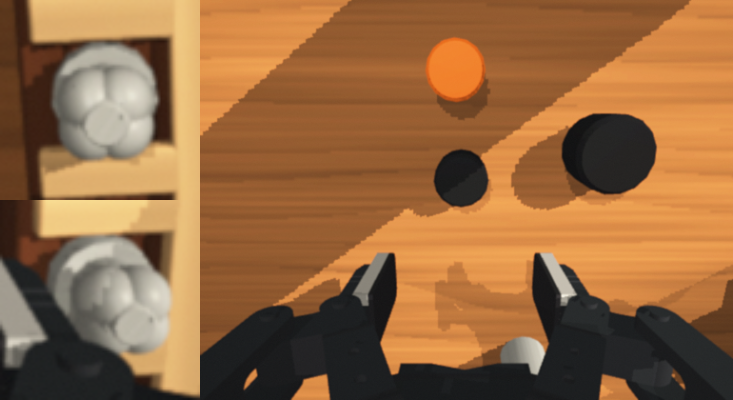

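Run:
```python
from h import *
a,b=(284,242.2),(431.6,304)
for z in(80,84,87,90):print(z,wz("pics/w1.png",a,z),wz("pics/w2.png",b,z))
```

```text
80 [5.78e+02 4.00e-01 8.00e+01] [579.8   4.6  80. ]
84 [5.765e+02 3.000e-01 8.400e+01] [577.5   2.7  84. ]
87 [5.754e+02 3.000e-01 8.700e+01] [575.8   1.3  87. ]
90 [5.743e+02 2.000e-01 9.000e+01] [ 5.741e+02 -1.000e-01  9.000e+01]
```

```bash
python3 -m jog '[[[0,0,0],[0.0155,-0.0018,0.03],0.4],[[0,0,0],[0,0,0.04],0.4],[[0,0,0],[0,0,0.04],0.4],[[0,0,0],[0,0,0.02],0.4],[[0,0,0],[0,0,0.008],0.4],[[0,0,0],[0,0,0],0.4]]' 60;python3 -m jog '[[[0,0,0],[0,0,0],-1],[[0,0,0],[0,0,0],-1],[[0,0,0],[0,0,0],-1],[[0,0,0],[0,0,0],-1],[[0,0,0],[0,0,0],-1],[[0,0,0],[0,0,0],-1]]' 80; python3 -c '
from h import *
shot("wrist","pics/w4.png")'
```

```text
clock: 6.8
eef_pos: [431.8, -294.8, 29.2]
tcp_rot: [3.141, -0.001, -3.14]
contact_force: [0.3, 0.8, 1.1]
opening: 0.701
grasp_force: 0.0
clock: 7.4
eef_pos: [432.5, -296.5, 31.5]
tcp_rot: [-3.14, 0.002, -3.142]
contact_force: [0.2, 3.6, 7.5]
opening: 0.463
grasp_force: 81.1
```

View pics/w4.png

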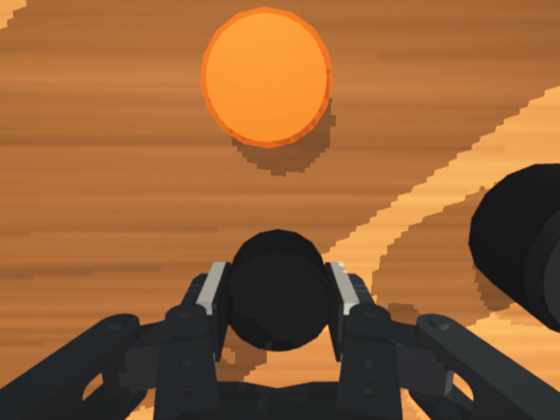

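```bash
python3 -m jog '[[[0,0,0],[0,0,-0.02],-1],[[0,0,0],[0,0,-0.05],-1],[[0,0,0],[0,0,-0.05],-1],[[0,0,0],[0,0,0],-1]]' 80;python3 -m jog '[[[0,0,0],[-0.0234,0.0371,0],-1],[[0,0,0],[-0.0234,0.0371,0],-1],[[0,0,0],[-0.0234,0.0371,0],-1],[[0,0,0],[-0.0234,0.0371,0],-1],[[0,0,0],[-0.0234,0.0371,0],-1],[[0,0,0],[-0.0234,0.0371,0],-1],[[0,0,0],[-0.0234,0.0371,0],-1],[[0,0,0],[-0.0234,0.0371,0],-1],[[0,0,0],[0,0,0],-1],[[0,0,0],[0,0,0],-1]]'; python3 -c '
from h import *
shot("wrist","pics/w5.png");shot("side","pics/s5.png");shot("top","pics/t5.png")
w=cv2.imread("pics/w5.png");s=cv2.imread("pics/s5.png")[130:250,230:330]
t=cv2.imread("pics/t5.png")[180:270,240:315]
cv2.imwrite("pics/c5.png",np.hstack([cv2.resize(w,(533,400)),cv2.resize(s,(250,400),interpolation=2)]))'
```

```text
clock: 7.85
eef_pos: [434.9, -298.6, 157.0]
tcp_rot: [-3.135, 0.01, -3.141]
contact_force: [0.5, 0.8, -0.9]
opening: 0.459
grasp_force: 80.6
clock: 8.85
eef_pos: [618.5, 1.4, 149.9]
tcp_rot: [-3.141, 0.0, -3.139]
contact_force: [-1.0, 0.4, -1.0]
opening: 0.459
grasp_force: 80.6
```

View pics/c5.png

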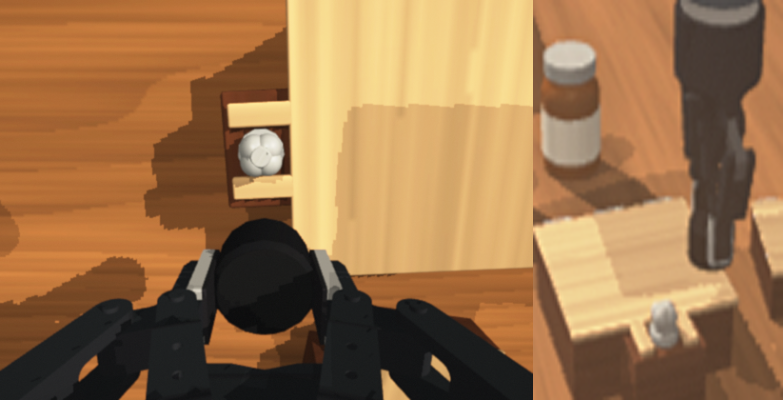

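Run:
```python
from h import *
from scipy.optimize import least_squares
c=r.camera_params("wrist");he=c["hand_eye"]
for f in("pics/w4.png","pics/w5.png"):
    g=cv2.imread(f).max(2);print(f,"col280",g[224:236,280],g[340:362,280]);
    for y in(255,265,275):print(y,g[y,218:236],g[y,322:340])
def pj(Xt):
    q=(Xt-he[:3,3])@he[:3,:3];return np.c_[c["cx"]+c["fx"]*q[:,0]/q[:,2],c["cy"]+c["fy"]*q[:,1]/q[:,2]]
t=np.linspace(0,2*np.pi,180)
def ext(p):
    pts=np.vstack([np.c_[p[0]+R*np.cos(t),p[1]+R*np.sin(t),np.full(180,p[2]-h)] for R,h in((21,0),(21,28),(19,30))])
    u=pj(pts);return np.r_[u[:,1].min(),u[:,1].max(),u[:,0].min(),u[:,0].max()]
for m in((230,351,228.5,331),):
    s=least_squares(lambda p:ext(p)-m,[0,0,30]);print("mouth centre in tool",s.x.round(1),s.fun.round(1))
```

```text
pics/w4.png col280 [164 162 165 167 157 106  46  27  27  29  26  28] [ 27  25  26  26  25  26  24  25  26  25  48 135 218 229 227 228 227 227
 227 227 227 226]
255 [173 174 173 173 176 174 173 174 173 173 173 174 174 174 176 172 150  87] [243 245 243 243 242 242 242 242 242 242 242 242 242 242 242 242 242 242]
265 [165 166 165 165 165 159 123  61  34  34  30  29  31  33  26  27  26  27] [ 23  35  57  40  31  33  33  32  67 128 161 165 165 165 164 166 178 210]
275 [167 166 152  93  41  32  33  33  29  28  25  26  27  29  31  31  32  33] [ 30  29  25  22  23  26  29  32  32  32  34  50 104 156 166 166 165 165]
pics/w5.png col280 [86 85 86 83 78 48 24 21 20 20 21 22] [ 18  19  19  18  14  15  14  13  15  13  43 119 192 205 205 205 202 200
 196 195 193 191]
255 [122 124 123 124 123 123 124 123 123 123 124 123 124 124 123 121 100  54] [241 242 242 241 242 242 243 243 243 244 245 247 247 248 249 250 250 250]
265 [146 129 119 111 108 105  76  37  19  20  18  19  21  22  18  14  14  14] [ 23  34  55  31  19  23  28  30  63 123 156 159 159 158 160 158 159 160]
275 [159 160 146  87  37  26  26  31  29  20  13  15  15  15  22  22  23  22] [ 34  32  26  23  21  17  18  19  24  28  28  45  97 149 163 159 159 160]
mouth centre in tool [-4.9  1.8 38.4] [ 1.6 -1.5 -1.6  1.6]
```

Run:
```python
from h import *
from scipy.optimize import least_squares
c=r.camera_params("wrist");he=c["hand_eye"]
def pj(Xt):
    q=(Xt-he[:3,3])@he[:3,:3];return np.c_[c["cx"]+c["fx"]*q[:,0]/q[:,2],c["cy"]+c["fy"]*q[:,1]/q[:,2]]
t=np.linspace(0,2*np.pi,180)
def ext(p,dz):
    pts=np.vstack([np.c_[p[0]+R*np.cos(t),p[1]+R*np.sin(t),np.full(180,dz-h)] for R,h in((21,0),(21,28),(19,30))])
    u=pj(pts);return np.r_[u[:,1].min(),u[:,1].max(),u[:,0].min(),u[:,0].max()]
for dz in(28,30,32,34):
    s=least_squares(lambda p:(ext(p,dz)-(229.5,350.5,226,331))[[0,1]],[0,1.5]);print(dz,s.x.round(1),s.fun.round(1),ext(s.x,dz).round(1))
C=np.load("pics/w5.npy");T=C@np.linalg.inv(he)
# stud features in w5: flat top & whole outline
i=cv2.imread("pics/w5.png");h=cv2.cvtColor(i[125:195,240:310],cv2.COLOR_BGR2HSV)
m=((h[...,1]<50)&(h[...,2]>90)).astype(np.uint8);n,l,s,ce=cv2.connectedComponentsWithStats(m);k=1+s[1:,4].argmax();print("stud blob",ce[k]+[240,125],s[k])
cv2.imwrite("pics/st5.png",cv2.resize(i[125:195,240:310],(560,560),interpolation=cv2.INTER_CUBIC))
```

```text
28 [-5.100e+00  7.053e+03] [ 0. -0.] [  229.5   350.5 15080.7 19510.7]
30 [-4.4000e+00  4.9737e+03] [0. 0.] [  229.5   350.5 10714.6 13841.1]
32 [  -3.7 2894.4] [-0.  0.] [ 229.5  350.5 6347.5 8172.5]
34 [ -3.  815.1] [ 0. -0.] [ 229.5  350.5 1971.8 2512.1]
stud blob [273.81865018 160.08191654] [  10   10   49   50 1941]
```

View pics/st5.png

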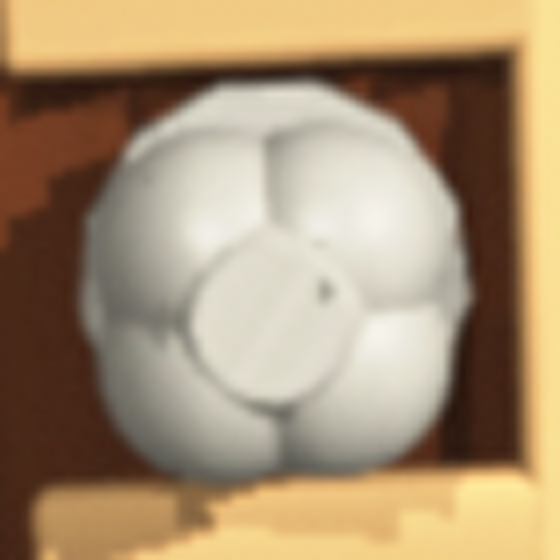

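Run:
```python
from h import *
from scipy.optimize import least_squares
c=r.camera_params("wrist");he=c["hand_eye"]
for f in("pics/w4.png","pics/w5.png"):
  g=cv2.imread(f).max(2)
  for y in(236,242,248,336,342,346):
    d=np.where(g[y,225:335]<(55 if f[6]=="5" else 90))[0]+225;print(f,y,d.min(),d.max(),(d.min()+d.max())/2)
def pj(Xt):
    q=(Xt-he[:3,3])@he[:3,:3];return np.c_[c["cx"]+c["fx"]*q[:,0]/q[:,2],c["cy"]+c["fy"]*q[:,1]/q[:,2]]
t=np.linspace(0,2*np.pi,180)
def ext(x,y,dz):
    pts=np.vstack([np.c_[x+R*np.cos(t),y+R*np.sin(t),np.full(180,dz-h)] for R,h in((21,0),(21,28),(19,30))])
    u=pj(pts);return np.r_[u[:,1].min(),u[:,1].max(),u[:,0].min(),u[:,0].max()]
s=least_squares(lambda p:(ext(p[0],1.,p[1])-(229.5,350.5,0,0))[:2],[0,30]);print("x,dz",s.x.round(1),ext(s.x[0],1.,s.x[1]).round(1))
for dz in(29,31.5,33):print(dz,[ext(x,1.,dz)[:2].round(1) for x in(-4,-2,0)])
C=np.load("pics/w5.npy")
print("stud",wz("pics/w5.png",(274,165.2),87), "tcp",(C@np.linalg.inv(he))[:3,3])
```

```text
pics/w4.png 236 254 301 277.5
pics/w4.png 242 245 311 278.0
pics/w4.png 248 240 315 277.5
pics/w4.png 336 225 334 279.5
pics/w4.png 342 247 334 290.5
pics/w4.png 346 254 334 294.0
pics/w5.png 236 254 301 277.5
pics/w5.png 242 244 309 276.5
pics/w5.png 248 240 314 277.0
pics/w5.png 336 240 334 287.0
pics/w5.png 342 248 334 291.0
pics/w5.png 346 256 334 295.0
x,dz [-2.7 34.8] [229.5 350.5 223.5 332.3]
29 [array([236.6, 362.9]), array([232.2, 358.5]), array([227.8, 354. ])]
31.5 [array([234.7, 358.6]), array([230.4, 354.3]), array([226. , 349.9])]
33 [array([233.6, 356.2]), array([229.3, 351.9]), array([225. , 347.5])]
stud [5.756e+02 5.000e-01 8.700e+01] tcp [618.51362336   1.43863401 149.94163788]
```

```bash
python3 -m jog '[[[0,0,0],[0.022,-0.001,0],-1],[[0,0,0],[0.0225,-0.0011,0],-1],[[0,0,0],[0,0,0],-1],[[0,0,0],[0,0,0.014],-1],[[0,0,0],[0,0,0.013],-1],[[0,0,0],[0,0,0],-1],[[0,0,0],[0,0,0],-1]]' 100; python3 -c '
from h import *
shot("wrist","pics/w6.png");shot("side","pics/s6.png");shot("top","pics/t6.png")
w=cv2.imread("pics/w6.png")[60:360,130:430];s=cv2.imread("pics/s6.png")[160:260,235:335];
cv2.imwrite("pics/c6.png",np.hstack([cv2.resize(w,(400,400)),cv2.resize(s,(400,400),interpolation=2)]))'
```

```text
clock: 9.7
eef_pos: [573.9, -1.5, 121.9]
tcp_rot: [3.142, -0.002, -3.142]
contact_force: [1.1, 0.5, 0.5]
opening: 0.452
grasp_force: 101.6
```

View pics/c6.png

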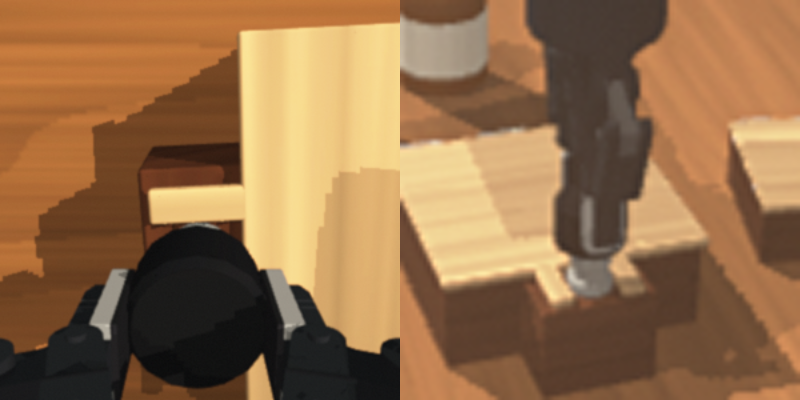

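The cap sits right above the stud in both views. I'll press down in small steps and watch the force.

```bash
python3 -m jog '[[[0,0,0],[0,0.0008,0.002],-1]]' | grep -E 'pos|contact'; for i in 1 2 3 4; do python3 -m jog '[[[0,0,0],[0,0,0.002],-1]]' | grep -E 'pos|contact|rot'; done
```

```text
eef_pos: [574.5, -0.6, 121.3]
contact_force: [0.3, -0.2, -0.7]
eef_pos: [574.3, -0.5, 119.0]
tcp_rot: [3.142, 0.001, -3.141]
contact_force: [0.6, 0.2, 0.1]
eef_pos: [574.1, -0.6, 116.9]
tcp_rot: [3.142, 0.0, -3.141]
contact_force: [0.5, -0.3, -1.1]
eef_pos: [574.2, -0.6, 114.9]
tcp_rot: [-3.142, 0.0, -3.141]
contact_force: [1.1, -0.8, 2.9]
eef_pos: [574.9, -0.7, 113.7]
tcp_rot: [-3.141, 0.002, -3.141]
contact_force: [-2.1, -0.6, 17.5]
```

```bash
for i in 1 2 3 4; do python3 -m jog '[[[0,0,0],[0,0,0.001],-1]]' | grep -E 'pos|contact|rot'; done
```

```text
eef_pos: [575.2, -0.7, 113.2]
tcp_rot: [-3.141, 0.002, -3.141]
contact_force: [-2.1, -0.6, 16.9]
eef_pos: [575.2, -0.7, 112.5]
tcp_rot: [-3.141, 0.003, -3.141]
contact_force: [-2.8, 0.3, 14.9]
eef_pos: [575.0, -0.7, 111.3]
tcp_rot: [-3.141, 0.002, -3.141]
contact_force: [-1.5, -1.1, 10.9]
eef_pos: [574.8, -0.7, 110.0]
tcp_rot: [-3.141, 0.002, -3.141]
contact_force: [-0.8, -0.4, 4.1]
```

```bash
python3 -m jog '[[[0,0,0],[0,0,0.002],-1],[[0,0,0],[0,0,0.002],-1]]' | grep -E 'pos|contact|rot'; for i in 1 2 3 4 5; do python3 -m jog '[[[0,0,0],[0,0,0.001],-1]]' | grep -E 'pos|contact'; done
```

```text
eef_pos: [574.4, -0.7, 104.9]
tcp_rot: [-3.141, 0.001, -3.141]
contact_force: [2.6, -0.2, -5.5]
eef_pos: [574.1, -0.7, 103.2]
contact_force: [3.8, -2.5, -9.2]
eef_pos: [574.4, -0.7, 102.3]
contact_force: [4.2, -0.9, -6.0]
eef_pos: [574.2, -0.7, 101.7]
contact_force: [1.9, -0.9, -2.4]
eef_pos: [573.9, -0.6, 100.9]
contact_force: [0.3, 0.1, -1.0]
eef_pos: [573.6, -0.6, 99.9]
contact_force: [-0.5, -0.3, -0.4]
```

```bash
for i in 1 2 3; do python3 -m jog '[[[0,0,0],[0,0,0.001],-1]]' | grep -E 'pos|contact'; done
```

```text
eef_pos: [573.6, -0.5, 98.9]
contact_force: [0.5, -0.4, -0.7]
eef_pos: [573.7, -0.6, 98.5]
contact_force: [-6.4, -0.1, 19.9]
eef_pos: [573.8, -0.6, 98.5]
contact_force: [-10.5, 0.7, 30.0]
```

```bash
python3 -m jog '[[[0,0,0],[0,0,-0.0013],-1],[[0,0,0],[0,0,0],-1],[[0,0,0],[0,0,0],-1],[[0,0,0],[0,0,0],-1],[[0,0,0],[0,0,0],-1],[[0,0,0],[0,0,0],-1]]'; python3 -c '
from h import *
shot("wrist","pics/w7.png");shot("side","pics/s7.png");shot("top","pics/t7.png")
w=cv2.imread("pics/t7.png");s=cv2.imread("pics/s7.png")[160:260,235:335];
cv2.imwrite("pics/c7.png",np.hstack([cv2.resize(w,(400,300)),cv2.resize(s,(300,300),interpolation=2)]));print(r.sense()["contact_force"])'
```

```text
clock: 12.35
eef_pos: [574.1, -0.6, 98.6]
tcp_rot: [3.142, 0.0, -3.141]
contact_force: [-1.9, 0.3, 7.5]
opening: 0.447
grasp_force: 102.9
[-1.9725928  -0.50307622  7.59729543]
```

View pics/c7.png

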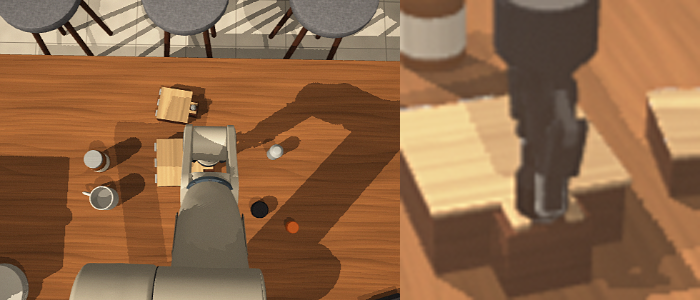

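The cap is down on the collar, the lid is shut, and the mug, jar and shaker haven't moved. I'll raise the press to about 15 N, hold it and hand in.

```bash
python3 -m jog '[[[0,0,0],[0,0,0.0007],-1],[[0,0,0],[0,0,0],-1],[[0,0,0],[0,0,0],-1],[[0,0,0],[0,0,0],-1],[[0,0,0],[0,0,0],-1],[[0,0,0],[0,0,0],-1]]'
```

```text
clock: 13.1
eef_pos: [574.1, -0.6, 98.6]
tcp_rot: [3.142, 0.0, -3.141]
contact_force: [-4.3, 0.1, 14.9]
opening: 0.451
grasp_force: 104.1
```

```bash
python3 -c '
from rig import r
print(r.sign_off())'
```

```text
the job is handed in; nothing more can be done
None
```

The lid is folded shut, and the small black cap clicked onto the stud, seated on its collar and held pressed at about 15 N; I handed the job in at 13.1 s, with the mug, jar and shaker left where they stood, and the highest press was a brief 45 N from the closed fingertips while shutting the lid.

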